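# Bring the ball dish round to the crucible

### The arm

A 7-joint arm with a two-finger parallel gripper is mounted at the origin on a cart in front of the work surface, level with it; the furniture and walls round the work are solid. World frame = base frame: x ahead of the robot, y to its left, z up, the work surface at z = 0. Lengths are in mm, angles in rad, forces in N, time in s.
With the tool pointing down it reaches from about 425 to 875 mm from the base axis. Payload 8.4 kg.
Tool frame: the origin (TCP) lies midway between the tips of the shut fingers; the grasp point (between the pads) lies 19 mm behind it (manip.grip_point_offset is the distance from the TCP to the grasp point, in mm); z points along the fingers, y is the line along which they close (so a half turn about z gives the same grasp; the last joint's range is limited). The gripper opens to 87 mm and grips with 3 to 60 N. Pads are 19 mm wide; open, the fingers measure 117 mm over their backs; the gripper's body (75 mm by 190 mm) begins 51 mm behind the grasp point.
Start: joints at [1.041, 0.333, 0.04, 1.465, -0.013, 1.343, -0.059], TCP at [271.413, -590.591, 222.546] pointing down, gripper open.
Joint ranges: [-2.58, 2.58], [-0.38, 2.09], [-1.3, 1.39], [0.25, 2.4], [-1.5, 4.64], [0.08, 2.09], [-2.65, 2.65]. Speed limits (rad/s): [2.22, 2.22, 2.79, 2.79, 3.14, 3.14, 3.14].

### API

Orientations are given as a 3x3 rotation matrix whose columns are the frame's x, y, z axes.
In Python, from cell import manip, optics, workorder gives the robot as it stands.
- The arm moves only by the tool arm_command, never from a script. Its argument "motion" is a list that holds one entry, the list of rows, each a list of 4 numbers: the shift along the tool's x, y, z in cm, then the turn about the tool's z in rad. A call has 1 to 10 rows; each row shifts and turns the commanded pose from where the row before left it, along the tool's axes as they then stand; what a row does not reach is not made up. A row lasts 1/8 s, in which the tool goes at most 62.5 mm and 10.7 degrees, less where a joint would pass 70% of its speed; a pose out of reach is approached as far as the arm can. A call is refused whole if a number of a shift passes 6.25 or a number of a turn 0.188, either way. A call with a gripper value outside its range is refused whole. "gripper" is the finger opening in cm, from 0 to 8.7, set as the call begins (left out, the last holds). The fingers move at their own pace and stop on an object; "force" is the grip in N (left out, the last holds). Time passes only in rows, so rows that do not move let the fingers close. It gives the time, the measured TCP pose, the force, the opening and the grip force at its end, in the units of the state.
- manip.observe(): the state, without advancing time (a new reading comes with each control period).
- optics.read_camera(name): name is "side" or "top" or "wrist"; returns a dict with "img" (384x512x3 uint8, red, green, blue), "camera_matrix" (3x3 intrinsics, pixels), "world_to_cam" (4x4, takes a point from world to camera coordinates). Camera axes: x right, y down, z forward; pixel columns grow to the right and rows downward; lengths in mm; the calibration is good to about 2 mm. A picture is of the moment at which its call begins. There is no depth.
- workorder.sign_off(): hands the job in; it is judged then, once.
The state is a dict: "time": time; "q": joint angles; "joint_velocities": joint speeds; "effort": joint torques, N m; "tool_pos": TCP position; "ee_rot": TCP orientation; "wrist_force": force on the tool from outside, world axes, zero at the start; "torque": the same for the moment, N m; "width": opening from 0.0 (shut) to 1.0 (fully open); "finger_force": force on a finger pad.
Only numpy, scipy, OpenCV 4.12 (cv2) and the standard library are available. Lean on these libraries where they do the work, as an engineer would, in place of code of your own. Each camera call takes 0.05 s, during which the arm holds its last target. There are 200 camera calls.

### The job

Tip the dish's loose lid up by its fin, hinging on the edge above the pouring lip, then lift it off and lay it flat on the bare bench beside the stand. Lift the dish by its side walls straight off the stand, turn it there, level, through a quarter turn until its lip faces the white cup, then carry it straight towards the cup until the end of the lip is just above the middle of the mouth. Keep the loose ball in the middle of the dish, disturb nothing else, and finish while still holding the dish level there, ready to pour.

Things in the scene. Friction and masses are not known exactly. Their poses are not given: they have to be found in the camera images.
- stand: Grey stand fixed to the bench: foot disc 90 mm across and 7 mm high, thin column, nest 52 mm across with its floor 36 mm above the bench and a rim 4 mm high. Origin: on its axis, at bench height. The cup stands about 150 mm away on its +y or -y side, a quarter turn from the lip; the cover-glass box opposite. The bench on its +x side, 100 to 160 mm from the axis and 35 mm either side, is bare.
- dish: Loose octagonal aluminium dish, 60 mm across flats, 30 mm high, 160 g. Origin: middle of the underside of its foot (40 mm wide, 4 mm high, 2 to 3 mm play in the stand's nest). Lip to -x. Grip flats at y = +30 and -30 mm, each 25 mm wide, 4 to 30 mm above the origin. Walls 4 mm thick; the floor slopes at 8 degrees to the middle, 9 mm above the origin, so a greater tilt lets the ball roll.
- lip_tip (a point): Outer end of the dish's pouring lip, middle of its floor: at (-48, 0, 14) mm in the dish's frame. The lip is 20 mm wide.
- rim_front (a point): Middle of the dish's front (lip side) flat at rim height: (-30, 0, 30) mm in the dish's frame. The wall itself is cut down to 14 mm here; the lid rests on the other seven walls.
- ball_center (a point): Centre of the loose steel ball, 16 mm across, 17 g, that rests in the middle of the dish's floor, hidden by the lid at first.
- lid: Loose grey octagonal lid, 60 mm across flats, 50 g, on the dish's rim, axes along the dish's. Origin: middle of the underside of its plug (48 mm wide, 2.5 mm deep, 2 mm play inside the rim), 27.5 mm above the dish's. Plate 2.5 to 6.5 mm above the origin. Upright fin near the edge opposite the lip: 10 mm thick along y, from x = +9 to +29 mm, top 32.5 mm above the origin.
- lid_front (a point): Middle of the lower edge of the lid's plate above the pouring lip, (-30, 0, 2.5) mm in the lid's frame: the edge on which the lid hinges as it is tipped, opposite the fin.
- lid_fin (a point): Middle of the top of the lid's fin, (19, 0, 32.5) mm in the lid's frame; a grasp from above closes along the lid's y.
- cup: Loose white ceramic cup without a handle, 45 mm high, mouth 44 mm across outside, 120 g. Origin: middle of its underside, on the bench.
- cup_rim (a point): Middle of the cup's mouth, 45 mm above the bench.
- cover_box: Bystander: little box of cover glasses, 33 x 33 x 20 mm, white with a blue top, about 150 mm from the stand on the side opposite the cup. Origin: middle of its underside.
- mould: Bystander: small steel base mould, 31 x 43 x 12 mm, on the bench behind the stand and to its left. Origin: middle of its underside.
- cassette: Bystander: small yellow tissue cassette with a wax block, 29 x 40 x 12 mm, on the bench behind the stand and to its right. Origin: middle of its underside.
Things that resemble listed ones, but are neither listed nor needed, are in the scene too. What is shaped like the dish but green, purple or red is not meant.

How it is judged (in metres and radians):
On the way, in this order (a step that is already met when the one before it is completed fails the run):
1. the lid is tipped up by more than 0.15 rad, its edge above the lip still within 10 mm of the dish's rim (angle between lid's own z axis and vertical above 0.15 rad and distance between lid_front and rim_front below 0.01 m), for 0.05 s.
2. the lid lies flat on the bench, let go, clear of the stand, and the dish still stands on the stand (height (world z) of lid below 0.006 m and angle between lid's own z axis and vertical below 0.1 rad and horizontal distance between lid and stand above 0.06 m and contact force between lid and stand below 0.02 N and contact force between lid and the fingers below 0.02 N and linear speed of lid below 0.02 m/s and contact force between dish and stand above 0.2 N), for 0.2 s.
3. the dish is held by the fingers alone, over the stand (within 35 mm of its axis) and lifted by 15 mm or more, lip still turned away from the cup's direction (contact force between the fingers and dish above 1 N and contact force between dish and stand below 0.02 N and horizontal distance between dish and stand below 0.035 m and height (world z) of dish above 0.051 m and (y of cup in the frame of dish above 0.1 m or y of cup in the frame of dish below -0.1 m)), for 0.05 s.
4. still over the stand (within 35 mm), the dish is turned so that its lip points at the cup (within about 13 degrees), the ball within 6 mm of the middle (contact force between the fingers and dish above 1 N and contact force between dish and stand below 0.02 N and horizontal distance between dish and stand below 0.035 m and height (world z) of dish above 0.045 m and x of cup in the frame of dish below -0.05 m and y of cup in the frame of dish between -0.035 and 0.035 m and horizontal distance between ball_center and dish below 0.006 m), for 0.2 s.
At the end, for the whole second after the job is handed in: Fingers alone hold the dish, at rest, level to 0.07 rad, ball within 6 mm of its middle, lip end within 15 mm of the cup mouth's middle seen from above and 4 to 60 mm over it, stand within 40 mm of the line behind the lip; lid flat on the bench, let go, over 60 mm from the stand; cup upright (contact force between the fingers and dish above 1 N and contact force between each of dish, lid and stand below 0.02 N and contact force between dish and cup below 0.02 N and contact force between dish and lid below 0.02 N and angle between dish's own z axis and vertical below 0.07 rad and horizontal distance between ball_center and dish below 0.006 m and z of ball_center in the frame of dish below 0.022 m and horizontal distance between lip_tip and cup_rim below 0.015 m and z of lip_tip in the frame of cup_rim between 0.004 and 0.06 m and x of stand in the frame of dish above 0.05 m and y of stand in the frame of dish between -0.04 and 0.04 m and linear speed of each of dish, lid below 0.02 m/s and angle between each of cup, lid's own z axis and vertical below 0.1 rad and height (world z) of lid below 0.006 m and horizontal distance between lid and stand above 0.06 m and contact force between lid and the fingers below 0.02 N); the arm keeps its last pose, push and grip.
It fails at once if the ball rolls more than 13 mm from the middle of the dish, or out of it (horizontal distance between ball_center and dish above 0.013 m).
It fails at once if the dish is tipped by more than 0.2 rad (angle between dish's own z axis and vertical above 0.2 rad).
It fails at once if the cup is pushed by more than 10 mm (distance of cup from where it was at the start of the episode above 0.01 m).
It fails at once if a bystander (cover-glass box, mould, cassette) is pushed by more than 15 mm (distance of any of cover_box, mould, cassette from where it was at the start of the episode above 0.015 m).
It also fails if it takes over 67 s, if anything falls off the work surface, if the arm or the gripper's body presses on something with over 40 N, if the wrist force passes 120 N, or if a joint passes its speed limit or range.

## Working session

There is one attempt and no reset: what is moved stays moved. The work goes in short steps, Python scripts to look and compute and a tool call to move; the robot and the scene stay as the last step left them, time stands still between calls to the robot, and variables do not carry over. Pictures are saved under pics/ and viewed, at most 10 in all, crops included, and the job is handed in when it is done.

Besides the shell and the picture viewer there is one more tool, called after "Request:" as name(argument=value, ...) on one line, values as JSON. arm_command: Moves the arm, as the interface text tells. Its arguments: {"type":"object","properties":{"motion":{"type":"array","items":{"type":"array","items":{"type":"array","items":{"type":"number"}}}},"gripper":{"type":"number"},"force":{"type":"number"}},"required":["motion"]}

```bash
mkdir -p pics; ls
python3 - <<'E'
from cell import manip, optics, workorder
import cv2,numpy as np
s=manip.observe(); print(s['time'],s['tool_pos'],np.round(s['ee_rot'],3).tolist(),s['width'])
for n in ['top','side']:
    c=optics.read_camera(n); cv2.imwrite(f'pics/{n}0.png',c['img'][:,:,::-1]); print(n,np.round(c['camera_matrix'],1).tolist(),np.round(c['world_to_cam'],3).tolist())
E
```

```text
pics
0.0 [ 271.23247764 -590.15090387  221.61748926] [[0.909, 0.418, -0.001], [0.418, -0.909, 0.002], [-0.0, -0.002, -1.0]] 0.99949065218725
top [[440.4, 0.0, 255.2], [0.0, 440.4, 195.4], [0.0, 0.0, 1.0]] [[-0.016, -1.0, -0.017, 250.424], [-0.993, 0.018, -0.119, 512.074], [0.119, 0.015, -0.993, 863.984], [0.0, 0.0, 0.0, 1.0]]
side [[359.8, 0.0, 257.4], [0.0, 359.8, 189.0], [0.0, 0.0, 1.0]] [[-0.984, -0.175, 0.021, 526.064], [-0.127, 0.624, -0.771, 2.544], [0.122, -0.762, -0.636, 1012.782], [0.0, 0.0, 0.0, 1.0]]
```

View pics/top0.png

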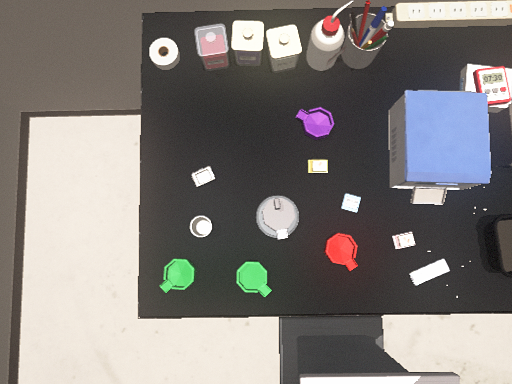

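View pics/side0.png

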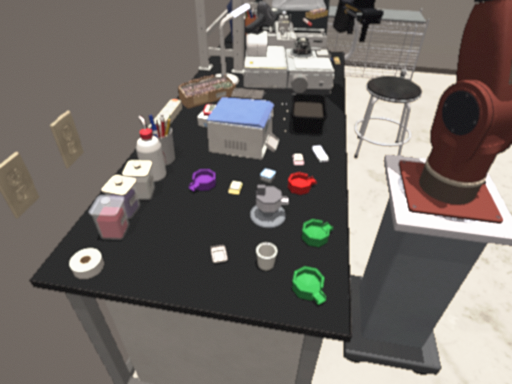

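The top view shows the stand, dish and lid at about (278,217), with the lip towards the image bottom at (283,234). The cup is at (201,227) on the +y side, the cover box at (351,203), the mould at (203,176) and the cassette at (318,166). A closer crop will give the measurements.

```bash
cat > h.py <<'E'
from cell import manip, optics, workorder
import cv2,numpy as np
def cam(n): return optics.read_camera(n)
def ray(c,uv,z):
    W=c['world_to_cam'];R=W[:3,:3];t=W[:3,3];o=-R.T@t
    d=R.T@np.linalg.inv(c['camera_matrix'])@np.array([uv[0],uv[1],1.]);return o+d*(z-o[2])/d[2]
def proj(c,p):
    W=c['world_to_cam'];q=c['camera_matrix']@(W[:3,:3]@np.array(p,float)+W[:3,3]);return q[:2]/q[2]
def st():
    s=manip.observe();R=s['ee_rot'];print('t',s['time'],'tcp',np.round(s['tool_pos'],1),'R',np.round(R,3).tolist(),'w',round(s['width']*87,1),'F',np.round(s['wrist_force'],2),'ff',s['finger_force']);return s
E
python3 - <<'E'
from h import *
c=cam('top');d=cam('side')
a=cv2.resize(c['img'][155:245,180:330],None,fx=5,fy=5,interpolation=cv2.INTER_CUBIC)
b=cv2.resize(d['img'][170:280,200:330],None,fx=5,fy=5,interpolation=cv2.INTER_CUBIC)
cv2.imwrite('pics/topc.png',a[:,:,::-1]);cv2.imwrite('pics/sidec.png',b[:,:,::-1])
for n,uv,z in [('stand/lid',(277,216),67),('foot',(278,216),7),('cup',(201,226),45),('lip',(283,234),50),('fin',(278,204),96)]: print(n,ray(c,uv,z).round(0))
E
```

```text
stand/lid [471. 199.  67.]
foot [475. 195.   7.]
cup [455. 350.  45.]
lip [436. 188.  50.]
fin [492. 198.  96.]
```

View pics/topc.png

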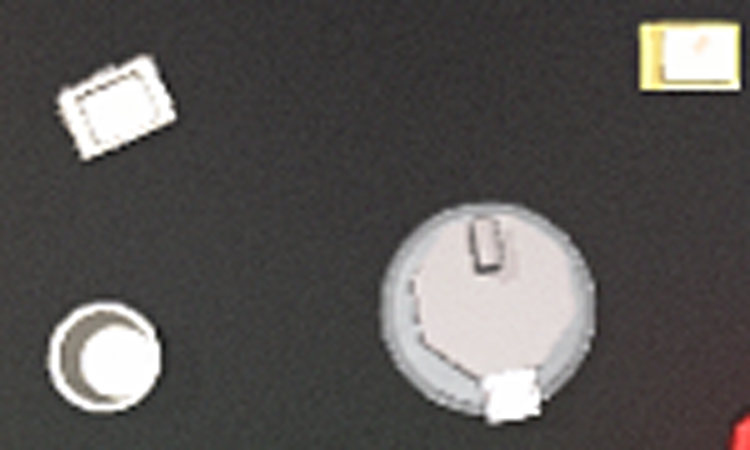

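View pics/sidec.png

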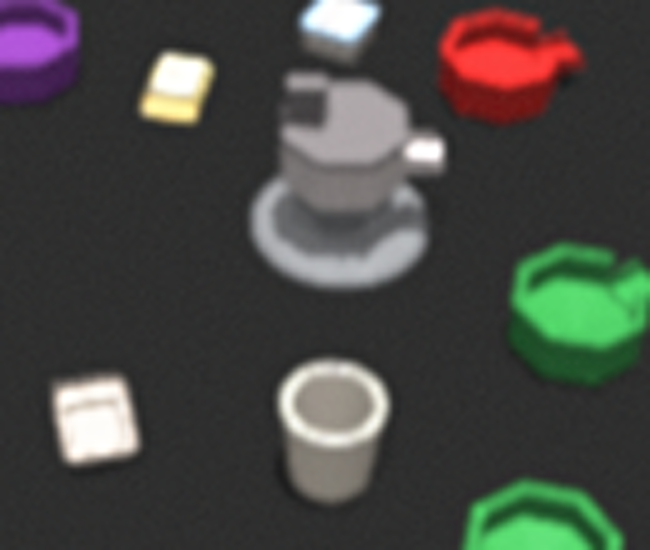

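Run:
```python
from h import *
c=cam('top');d=cam('side')
T=lambda x,y:((x+.5)/5-.5+180,(y+.5)/5-.5+155)
S=lambda x,y:((x+.5)/5-.5+200,(y+.5)/5-.5+170)
for n,p,z in [('lid',(497,297),70),('foot',(488,308),7),('cup',(105,357),45),('lipend',(513,422),54),('fin',(488,243),96),('mould',(116,107),12),('cassette',(690,57),12),('lidL',(416,300),70),('lidR',(581,290),70)]: print('top',n,ray(c,T(*p),z).round(1))
for n,p,z in [('lid',(347,122),70),('foot',(340,218),7),('cup',(334,402),45),('lipend',(442,155),54),('fin',(308,80),96)]: print('side',n,ray(d,S(*p),z).round(1))
# lid outline by colour
im=c['img'];h=cv2.cvtColor(im,cv2.COLOR_RGB2HSV)
x=im[185:250,250:305].astype(int)
print('px lid',im[220,277],'foot',im[213,259],im[220,298],'lip',im[234,282],'bench',im[190,250])
m=((x[...,0]-x[...,2]>3)&(x.sum(2)>300)&(x.sum(2)<700)).astype(np.uint8)
cs,_=cv2.findContours(cv2.morphologyEx(m,cv2.MORPH_OPEN,np.ones((3,3))),0,2);k=max(cs,key=cv2.contourArea)
print(cv2.contourArea(k));h_=cv2.convexHull(k)[:,0]+[250,185]
P=np.array([ray(c,p,70)[:2] for p in h_]);print(cv2.minAreaRect(P.astype(np.float32)),cv2.minEnclosingCircle(P.astype(np.float32)))
w=(im[185:250,250:305].min(2)>235).astype(np.uint8);cs,_=cv2.findContours(w,0,2);k=max(cs,key=cv2.contourArea)
P=np.array([ray(c,p+[250,185],56)[:2] for p in k[:,0]]);print('lip',cv2.minAreaRect(P.astype(np.float32)))
x=im.astype(int);m=((im.max(2)>90)).astype(np.uint8);m[:, :245]=0;m[:185]=0;m[250:]=0;m[:,308:]=0
cs,_=cv2.findContours(m,0,2);k=max(cs,key=cv2.contourArea)
print('all',cv2.boundingRect(k))
```

```text
top lid [474.6 195.3  70. ]
top foot [474.9 196.7   7. ]
top cup [455.3 351.1  45. ]
top lipend [426.6 189.5  54. ]
top fin [493.1 199.2  96. ]
top mould [561.8 351.   12. ]
top cassette [578.4 110.   12. ]
top lidL [474.  226.7  70. ]
top lidR [476.8 162.7  70. ]
side lid [472. 198.  70.]
side foot [472.8 199.3   7. ]
side cup [453.1 353.2  45. ]
side lipend [424.7 194.7  54. ]
side fin [491.4 201.6  96. ]
px lid [228 220 218] foot [204 206 208] [147 146 149] lip [254 254 254] bench [57 56 56]
776.0
((474.90704345703125, 196.88914489746094), (60.5834846496582, 61.03071975708008), 55.3582649230957) ((474.7368469238281, 197.19931030273438), 32.342742919921875)
lip ((437.3757629394531, 189.43772888183594), (17.96486473083496, 19.01246452331543), 8.214264869689941)
all (256, 195, 43, 45)
```

Request:
arm_command(motion=[[[3.08, -2.88, -0.78, 0], [3.08, -2.88, -0.78, 0], [3.08, -2.88, -0.78, 0], [3.08, -2.88, -0.78, 0], [3.08, -2.88, -0.78, 0], [3.08, -2.88, -0.78, 0], [3.08, -2.88, -0.78, 0], [3.08, -2.88, -0.78, 0], [3.08, -2.88, -0.78, 0], [3.08, -2.88, -0.78, 0]]])

```text
time: 1.55
tool_pos: [431.3, -198.9, 301.0]
ee_rot: [[0.909, 0.418, 0.0], [0.418, -0.909, -0.0], [0.0, 0.0, -1.0]]
wrist_force: [-0.4, 0.1, -0.8]
width: 1.0
finger_force: 0.0
```

Request:
arm_command(motion=[[[2.25, -3.37, 1.0, 0], [2.25, -3.37, 1.0, 0], [2.25, -3.37, 1.0, 0], [2.25, -3.37, 1.0, 0], [2.25, -3.37, 1.0, 0], [2.25, -3.37, 1.0, 0], [2.25, -3.37, 1.0, 0], [2.25, -3.37, 1.0, 0], [2.25, -3.37, 1.0, 0], [2.25, -3.37, 1.0, 0]]], gripper=4.0)

```text
time: 2.8
tool_pos: [494.9, 201.1, 200.4]
ee_rot: [[0.909, 0.417, 0.001], [0.417, -0.909, -0.0], [0.0, 0.0, -1.0]]
wrist_force: [0.4, 0.0, 0.5]
width: 0.462
finger_force: 0.0
```

Request:
arm_command(motion=[[[0, 0, 0, -0.18], [0, 0, 0, -0.18], [0, 0, 0, -0.18], [0, 0, 0, -0.18], [0, 0, 0, -0.18], [0, 0, 0, -0.18], [0, 0, 0, -0.18], [0, 0, 0, -0.18], [0, 0, 0, -0.18], [0, 0, 0, -0.18]]])

```text
time: 4.05
tool_pos: [494.8, 199.7, 200.6]
ee_rot: [[-0.618, 0.786, 0.0], [0.786, 0.618, -0.0], [-0.0, -0.0, -1.0]]
wrist_force: [-0.4, 0.4, -0.0]
width: 0.461
finger_force: 0.0
```

Request:
arm_command(motion=[[[0, 0, 0, -0.18], [0, 0, 0, -0.18], [0, 0, 0, -0.18], [0, 0, 0, -0.18], [0, 0, 0, -0.18], [0, 0, 0, -0.15], [0, 0, 0, 0], [0, 0, 0, 0]]])

```text
time: 5.05
tool_pos: [494.8, 199.8, 200.6]
ee_rot: [[-0.991, -0.135, 0.0], [-0.135, 0.991, 0.0], [-0.0, 0.0, -1.0]]
wrist_force: [-0.3, 1.0, -1.2]
width: 0.458
finger_force: 0.0
```

Run:
```python
from h import *
s=st();print(s['q'])
c=cam('wrist');cv2.imwrite('pics/w1.png',c['img'][:,:,::-1])
for p in [(493.2,199.5,96),(445,193,66),(474.8,197,70)]: print(proj(c,p))
```

```text
t 5.05 tcp [494.8 199.8 200.6] R [[-0.991, -0.135, 0.0], [-0.135, 0.991, 0.0], [-0.0, 0.0, -1.0]] w 39.9 F [-0.33  0.98 -1.23] ff 0.0
[ 0.48815273  0.26392899 -1.09408662  1.73731207  0.24369138  1.28900064
  1.0460116 ]
[250.86431941 189.25265887]
[250.94338313 138.78288683]
[250.90075403 166.72859282]
```

View pics/w1.png

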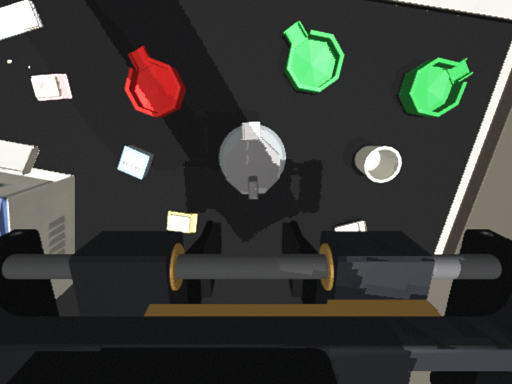

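The wrist view shows the fin top at (253,188) against a predicted (251,189), so the estimates agree to about 2 mm. The lip is at (251,128) and lined up with the tool. I'll descend onto the fin.

Request:
arm_command(motion=[[[0.15, 0.1, 2.5, 0], [0, 0, 2.5, 0], [0, 0, 2.5, 0], [0, 0, 2.0, 0], [0, 0, 1.5, 0], [0, 0, 1.0, 0], [0, 0, 0.5, 0], [0, 0, 0, 0]]])

```text
time: 6.1
tool_pos: [493.2, 200.8, 75.6]
ee_rot: [[-0.99, -0.139, -0.0], [-0.139, 0.99, 0.0], [-0.0, 0.0, -1.0]]
wrist_force: [-0.9, 0.1, 0.6]
width: 0.465
finger_force: 0.0
```

Request:
arm_command(motion=[[[0, 0, 0, 0], [0, 0, 0, 0], [0, 0, 0, 0], [0, 0, 0, 0], [0, 0, 0, 0], [0, 0, 0, 0], [0, 0, 0, 0], [0, 0, 0, 0]]], gripper=0.6, force=4)

```text
time: 7.1
tool_pos: [493.2, 200.7, 75.7]
ee_rot: [[-0.99, -0.139, 0.0], [-0.139, 0.99, 0.0], [-0.0, 0.0, -1.0]]
wrist_force: [-0.5, -0.5, 2.0]
width: 0.119
finger_force: 4.0
```

Request:
arm_command(motion=[[[0.08, 0, -0.17, 0], [0.08, 0, -0.17, 0], [0.09, 0, -0.17, 0], [0.1, 0, -0.17, 0], [0.1, 0, -0.16, 0], [0.1, 0, -0.16, 0], [0.1, 0, -0.16, 0], [0.1, 0, -0.16, 0], [0, 0, 0, 0], [0, 0, 0, 0]]])

```text
time: 8.35
tool_pos: [485.7, 199.6, 88.8]
ee_rot: [[-0.99, -0.139, 0.0], [-0.139, 0.99, 0.0], [-0.0, 0.0, -1.0]]
wrist_force: [0.1, 0.2, -0.9]
width: 0.115
finger_force: 4.0
```

Run:
```python
from h import *
s=st()
c=cam('side');a=cv2.resize(c['img'][170:250,220:320],None,fx=5,fy=5,interpolation=cv2.INTER_CUBIC);cv2.imwrite('pics/s2.png',a[:,:,::-1])
```

```text
t 8.35 tcp [485.7 199.6  88.8] R [[-0.99, -0.139, 0.0], [-0.139, 0.99, 0.0], [-0.0, 0.0, -1.0]] w 10.0 F [ 0.09  0.24 -0.9 ] ff 3.9993732422590256
```

View pics/s2.png

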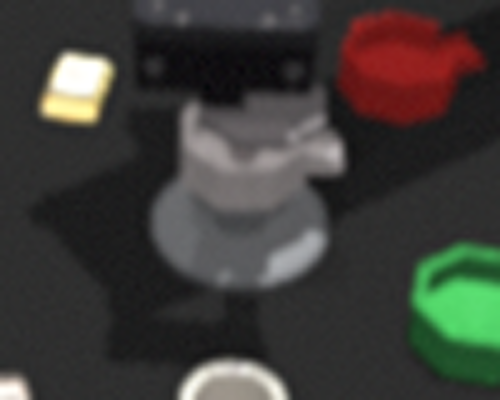

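The dish rim shows on the left with the lid raised above it, and the lid's front edge is near (315,130). I'll check the tilt by projecting the two hypotheses, hinged and level.

Run:
```python
from h import *
c=cam('side')
a=np.radians(8);ex=np.array([np.cos(a),np.sin(a),0]);ey=np.array([-np.sin(a),np.cos(a),0]);ez=np.array([0,0,1.])
O=np.array([474,198.5,36])
im=c['img']
a5=cv2.resize(im[170:250,220:320],None,fx=8,fy=8,interpolation=cv2.INTER_CUBIC);b5=a5.copy()
def px(p): return ((proj(c,p)-[220,170]+.5)*8).astype(int)
k=30*np.tan(np.pi/8);oc=[(30,k),(k,30),(-k,30),(-30,k),(-30,-k),(-k,-30),(k,-30),(30,-k)]
for img,th,lift in [(a5,.28,0),(b5,0,13)]:
    L=[]
    for x,y in oc:
        dx=(x+30)*np.cos(th)-4*np.sin(th);dz=4*np.cos(th)+(x+30)*np.sin(th)+lift
        L.append(px(O+ex*(dx-30-(8 if lift else 0))+ey*y+ez*(30+dz)))
    cv2.polylines(img,[np.array(L)],True,(255,0,0),1)
    cv2.polylines(img,[np.array([px(O+ex*x+ey*y+ez*30) for x,y in oc])],True,(0,255,0),1)
cv2.imwrite('pics/s3.png',cv2.resize(np.hstack([a5[100:360,200:600],b5[100:360,200:600]]),None,fx=1,fy=1)[:,:,::-1])
```

```text
(no output)
```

View pics/s3.png

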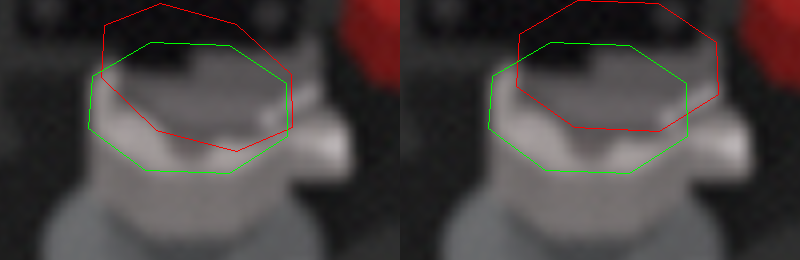

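The lid's lit lower-right edge, from (310,90) to (265,115), matches the level outline. The lid therefore came up level, held stiff by the full pads, and has not tipped. I'll put it back and re-grip only the outer top corner of the fin with a light grip, so that it can pivot.

Request:
arm_command(motion=[[[-0.1, 0, 0.16, 0], [-0.1, 0, 0.16, 0], [-0.1, 0, 0.16, 0], [-0.1, 0, 0.16, 0], [-0.1, 0, 0.17, 0], [-0.09, 0, 0.17, 0], [-0.08, 0, 0.17, 0], [-0.08, 0, 0.17, 0], [0, 0, 0, 0]]])

```text
time: 9.57
tool_pos: [493.1, 200.7, 75.5]
ee_rot: [[-0.99, -0.139, -0.0], [-0.139, 0.99, 0.0], [0.0, 0.0, -1.0]]
wrist_force: [0.0, -0.8, -0.1]
width: 0.115
finger_force: 4.0
```

Request:
arm_command(motion=[[[0, 0, 0, 0], [0, 0, 0, 0], [0, 0, 0, 0], [-0.75, 0, -0.6, 0], [-0.75, 0, -0.6, 0], [0, 0, 0, 0], [0, 0, 0, 0]]], gripper=2.4, force=3)

```text
time: 10.45
tool_pos: [507.9, 202.8, 87.5]
ee_rot: [[-0.99, -0.139, -0.0], [-0.139, 0.99, 0.0], [0.0, 0.0, -1.0]]
wrist_force: [-0.9, -0.1, 0.6]
width: 0.274
finger_force: 0.0
```

Run:
```python
from h import *
s=st()
c=cam('side');d=cam('wrist');e=cam('top')
f=lambda i,r,s:cv2.resize(i[r[0]:r[1],r[2]:r[3]],s,interpolation=cv2.INTER_CUBIC)
cv2.imwrite('pics/s4.png',np.hstack([f(c['img'],(170,250,220,320),(400,320)),f(d['img'],(80,240,160,360),(400,320))])[:,:,::-1])
```

```text
t 10.45 tcp [507.9 202.8  87.5] R [[-0.99, -0.139, -0.0], [-0.139, 0.99, 0.0], [0.0, 0.0, -1.0]] w 23.8 F [-0.85 -0.06  0.6 ] ff 0.0
```

View pics/s4.png

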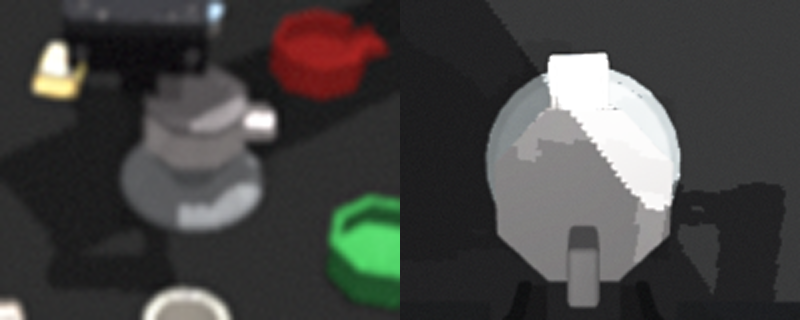

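The lid is seated again and the dish is in its nest. The fin shows at right-panel (583,265), centred between the fingers. I'll grip its outer corner lightly and raise it along the arc: the pinch is 61 mm from the hinge and about 28 mm above it.

Request:
arm_command(motion=[[[0, 0, 0, 0], [0, 0, 0, 0], [0, 0, 0, 0], [0, 0, 0, 0], [0, 0, 0, 0], [0, 0, 0, 0]]], gripper=0.6, force=3)

```text
time: 11.35
tool_pos: [508.0, 202.7, 87.6]
ee_rot: [[-0.99, -0.139, -0.0], [-0.139, 0.99, 0.0], [0.0, 0.0, -1.0]]
wrist_force: [-0.7, 0.1, -0.4]
width: 0.112
finger_force: 3.0
```

Request:
arm_command(motion=[[[0.1, 0, -0.15, 0], [0.1, 0, -0.15, 0], [0.1, 0, -0.2, 0], [0.1, 0, -0.2, 0], [0.1, 0, -0.2, 0], [0.1, 0, -0.2, 0], [0.1, 0, -0.2, 0], [0.1, 0, -0.2, 0], [0, 0, 0, 0]]])

```text
time: 12.48
tool_pos: [500.1, 201.7, 102.8]
ee_rot: [[-0.99, -0.139, 0.0], [-0.139, 0.99, 0.0], [-0.0, 0.0, -1.0]]
wrist_force: [0.1, 1.0, -0.3]
width: 0.11
finger_force: 3.0
```

Run:
```python
from h import *
s=st()
c=cam('side');d=cam('wrist');e=cam('top')
f=lambda i,r,s:cv2.resize(i[r[0]:r[1],r[2]:r[3]],s,interpolation=cv2.INTER_CUBIC)
cv2.imwrite('pics/s5.png',np.hstack([f(c['img'],(190,240,240,302),(400,320)),f(d['img'],(80,240,160,360),(400,320))])[:,:,::-1])
```

```text
t 12.475 tcp [500.1 201.7 102.8] R [[-0.99, -0.139, 0.0], [-0.139, 0.99, 0.0], [-0.0, 0.0, -1.0]] w 9.6 F [ 0.14  1.02 -0.27] ff 2.999979704618454
```

View pics/s5.png

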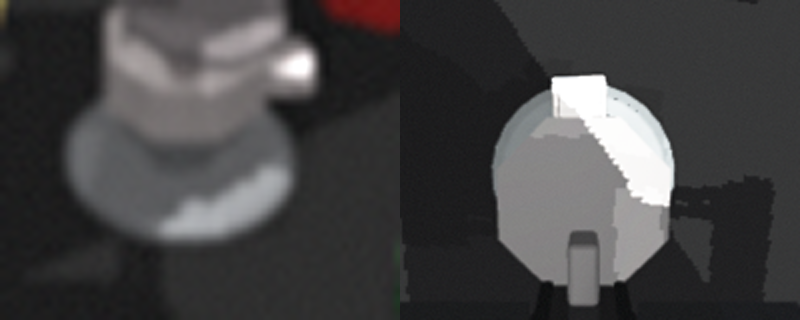

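Run:
```python
from h import *
c=cam('wrist')
a=np.radians(8);ex=np.array([np.cos(a),np.sin(a),0]);ey=np.array([-np.sin(a),np.cos(a),0]);ez=np.array([0,0,1.])
O=np.array([474.3,197.5,66])
sh=np.array([-7.8,-1.1,15.2])
k=12.43
P0=lambda x,y,z:O+ex*x+ey*y+ez*(z-2.5)
def tilt(x,y,z,th,hold=None):
    f=lambda x,z:np.array([-30+(x+30)*np.cos(th)-(z-2.5)*np.sin(th),(z-2.5)*np.cos(th)+(x+30)*np.sin(th)])
    q=f(x,z); return O+ex*q[0]+ey*y+ez*q[1]
pts=[(-30,-k,6.5),(-30,k,6.5),(-k,30,6.5),(k,30,6.5),(29,0,32.5),(9,0,32.5)]
for n,g in [('rigid',lambda p:P0(*p)+sh),('h.1',lambda p:tilt(*p,.1)),('h.2',lambda p:tilt(*p,.2)),('h.25',lambda p:tilt(*p,.25))]:
    print(n,[((proj(c,g(p))-[160,80])*2+[400,0]).round(0).tolist() for p in pts])
```

```text
rigid [[542.0, 107.0], [618.0, 107.0], [669.0, 161.0], [666.0, 231.0], [580.0, 306.0], [580.0, 245.0]]
h.1 [[545.0, 126.0], [615.0, 126.0], [662.0, 174.0], [661.0, 241.0], [580.0, 307.0], [580.0, 248.0]]
h.2 [[545.0, 124.0], [615.0, 124.0], [663.0, 174.0], [662.0, 242.0], [580.0, 303.0], [580.0, 241.0]]
h.25 [[545.0, 124.0], [615.0, 124.0], [663.0, 173.0], [663.0, 242.0], [580.0, 300.0], [580.0, 237.0]]
```

The front edge reads row 118, between the rigid value 107 and the hinged value 124, so the lid has tipped about 0.17 rad with its front edge a few mm up. I'll lower it until the front touches, then go on along the arc to get a safe margin.

Request:
arm_command(motion=[[[0, 0, 0.2, 0], [0, 0, 0.2, 0], [0, 0, 0.1, 0], [0.15, 0, 0, 0], [0.15, 0, -0.2, 0], [0.1, 0, -0.3, 0], [0.1, 0, -0.3, 0], [0, 0, 0, 0], [0, 0, 0, 0]]])

```text
time: 13.8
tool_pos: [495.1, 200.9, 105.6]
ee_rot: [[-0.99, -0.139, 0.0], [-0.139, 0.99, -0.0], [-0.0, -0.0, -1.0]]
wrist_force: [0.4, 0.1, -0.6]
width: 0.11
finger_force: 3.0
```

Run:
```python
from h import *
s=st()
c=cam('wrist');im=c['img']
# find front edge: column profiles in the lid away from lip, left corner side
g=cv2.cvtColor(im,cv2.COLOR_RGB2GRAY)
for col in (233,236,240,256): print(col,[(r,int(g[r,col])) for r in range(126,150)])
a=np.radians(8);ex=np.array([np.cos(a),np.sin(a),0]);ey=np.array([-np.sin(a),np.cos(a),0]);ez=np.array([0,0,1.])
# pinch on fin corner: lid (27,.,28.5); TCP started (508,202.7,87.6) seated
T0=np.array([508,202.7,87.6]);piv=np.array([474.3,197.5,66])+ex*27+ez*26+(s['tool_pos']-T0)
k=12.43
for th in (0,.1,.15,.2,.25,.3):
    def g_(x,y,z):
        dx,dz=x-27,z-28.5
        return piv+ex*(dx*np.cos(th)-dz*np.sin(th))+ez*(dz*np.cos(th)+dx*np.sin(th))+ey*y
    f=g_(-30,0,2.5)-(np.array([474.3,197.5,66])-30*ex)
    print(th,[proj(c,g_(*p)).round(1).tolist() for p in [(-30,-k,6.5),(-30,k,6.5),(9,0,32.5),(29,0,32.5)]],'front-rim',round(f@ex,1),round(f[2],1))
```

```text
t 13.8 tcp [495.1 200.9 105.6] R [[-0.99, -0.139, 0.0], [-0.139, 0.99, -0.0], [-0.0, -0.0, -1.0]] w 9.6 F [ 0.39  0.11 -0.57] ff 2.999931424856186
233 [(126, 29), (127, 28), (128, 26), (129, 29), (130, 75), (131, 113), (132, 121), (133, 121), (134, 121), (135, 121), (136, 129), (137, 133), (138, 137), (139, 155), (140, 160), (141, 159), (142, 160), (143, 160), (144, 160), (145, 160), (146, 160), (147, 160), (148, 158), (149, 142)]
236 [(126, 134), (127, 116), (128, 91), (129, 146), (130, 168), (131, 155), (132, 156), (133, 164), (134, 165), (135, 165), (136, 165), (137, 157), (138, 154), (139, 157), (140, 157), (141, 160), (142, 158), (143, 159), (144, 158), (145, 162), (146, 160), (147, 160), (148, 157), (149, 140)]
240 [(126, 255), (127, 255), (128, 253), (129, 251), (130, 239), (131, 234), (132, 232), (133, 233), (134, 235), (135, 235), (136, 235), (137, 236), (138, 216), (139, 171), (140, 159), (141, 159), (142, 159), (143, 162), (144, 159), (145, 159), (146, 157), (147, 141), (148, 135), (149, 134)]
256 [(126, 255), (127, 255), (128, 255), (129, 255), (130, 255), (131, 255), (132, 255), (133, 255), (134, 255), (135, 255), (136, 255), (137, 255), (138, 254), (139, 252), (140, 252), (141, 252), (142, 253), (143, 253), (144, 254), (145, 255), (146, 255), (147, 194), (148, 136), (149, 131)]
0 [[231.0, 133.4], [268.8, 133.4], [249.8, 202.3], [249.9, 232.7]] front-rim -13.0 18.0
0.1 [[231.6, 136.6], [268.2, 136.5], [249.8, 200.9], [249.9, 232.2]] front-rim -10.1 12.4
0.15 [[232.0, 138.4], [268.0, 138.4], [249.8, 200.3], [249.9, 231.9]] front-rim -8.5 9.8
0.2 [[232.3, 140.4], [267.7, 140.3], [249.9, 199.8], [249.9, 231.7]] front-rim -6.7 7.2
0.25 [[232.6, 142.4], [267.5, 142.4], [249.9, 199.3], [249.9, 231.4]] front-rim -4.8 4.7
0.3 [[232.8, 144.7], [267.2, 144.6], [249.9, 199.0], [249.9, 231.1]] front-rim -2.8 2.3
```

The front edge is at row 138.7, so the tilt is about 0.15 rad and held by friction, with the front about 10 mm up. That is marginal. I'll give quick upward jerks with slow returns to make the fin slip further in the pads, and then measure.

Request:
arm_command(motion=[[[0, 0, -3.5, 0], [0, 0, 0, 0], [0, 0, 0.6, 0], [0, 0, 0.6, 0], [0, 0, 0.6, 0], [0, 0, 0.6, 0], [0, 0, 0.6, 0], [0, 0, 0.5, 0], [0, 0, 0, 0]]])

```text
time: 14.98
tool_pos: [494.8, 200.9, 105.2]
ee_rot: [[-0.99, -0.139, -0.001], [-0.139, 0.99, -0.0], [0.001, 0.0, -1.0]]
wrist_force: [-0.5, 0.2, -0.8]
width: 0.113
finger_force: 3.0
```

```bash
cat >> h.py <<'E'
def edge(col=240,r0=126,r1=165,n=0):
    c=cam('wrist');g=cv2.cvtColor(c['img'],cv2.COLOR_RGB2GRAY).astype(int)
    print('col',col,[int(x) for x in g[r0:r1,col]],'from',r0);return c
E
python3 -c "
from h import *
st();edge()"
```

```text
t 14.975 tcp [494.8 200.9 105.2] R [[-0.99, -0.139, -0.001], [-0.139, 0.99, -0.0], [0.001, 0.0, -1.0]] w 9.9 F [-0.47  0.21 -0.82] ff 2.9998908564448357
col 240 [255, 255, 254, 251, 251, 250, 250, 250, 251, 251, 249, 247, 241, 237, 227, 221, 219, 222, 223, 211, 211, 209, 168, 130, 120, 121, 123, 126, 124, 125, 124, 126, 124, 125, 124, 125, 125, 127, 128] from 126
```

Run:
```python
from h import *
c=cam('wrist');g=cv2.cvtColor(c['img'],cv2.COLOR_RGB2GRAY)
for r in range(112,236,3): print(r,''.join(' .:-=+*#%@'[int(v)//26] for v in g[r,198:304:2]))
a=np.radians(8);ex=np.array([np.cos(a),np.sin(a),0]);ey=np.array([-np.sin(a),np.cos(a),0]);ez=np.array([0,0,1.])
T0=np.array([508,202.7,87.6]);piv=np.array([474.3,197.5,66])+ex*27+ez*26+(manip.observe()['tool_pos']-T0)
k=12.43
for th in (.15,.25,.3,.35,.4):
    def g_(x,y,z):
        dx,dz=x-27,z-28.5
        return piv+ex*(dx*np.cos(th)-dz*np.sin(th))+ez*(dz*np.cos(th)+dx*np.sin(th))+ey*y
    f=g_(-30,0,2.5)-(np.array([474.3,197.5,66])-30*ex)
    print(th,[proj(c,g_(*p)).round(1).tolist() for p in [(-30,-k,6.5),(-k,-30,6.5),(k,-30,6.5),(9,-5,32.5),(29,-5,32.5)]],'front-rim',round(f@ex,1),round(f[2],1))
```

```text
112 .................::::::::::::::::::::::::::::::::::::
115 ...................::::::::::::::::::::::::::::::::::
118 ...................:....:::::::::::::::::::::::::::::
121 .......................::::::::::::::::::::::::::::::
124 ...................  .:::--=+++*:.:..:::.:.::::::::::
127 .................. +@@@@@@@@@@@@+.....:..::...:::::::
130 ..................:#@@@@@@@@@@@@@%#+:......::.:::::::
133 ...............-===*@@@@@@@@@@@@@%%%%%*:...:.::::::::
136 .............=====+#@@@@@@@@@@@@@@@%%%%%*:..:::::::::
139 ...........-===++++*@@@@@@@@@@@@@@@@@@%%%%*.:.:::::::
142 ..........===+++++++%%%%@@%@@@@@@@@@@@@@%%%#:.:::::::
145 ..... ...===++++++++%%@@@@@@@@@@@*#@@@@@@@%%%-:::::::
148 ........===+++++++++#*########@%%%%%@@@@@@@%%%:::::::
151 .......===+++++++==============*@@%%%@@@@@@@%%#::::::
154 ......-==+++++++================*%%%%%%@@@@@@%%#:::::
157 .....:==++++++===================*%%%%%%#@@@@@%%-::::
160 .....-==+++++=====================*%%%%%%%@@@@%%%::::
163 .....==++++=========================%%%%%%%@@@@%%::::
166 .....==+++==========================+%%%%%%%%@@%%-::
[... 1158 characters left out ...]
...
229 ...............        :=+====-. .     ..............
232 ...............    .  ...::.:..        ..............
235 ...............        .........  .    .......... ...
0.15 [[232.0, 138.6], [207.2, 164.2], [208.0, 199.3], [241.8, 200.6], [242.0, 232.2]] front-rim -8.6 9.8
0.25 [[232.6, 142.6], [208.1, 167.4], [208.3, 202.2], [241.9, 199.6], [242.0, 231.6]] front-rim -4.9 4.7
0.3 [[232.9, 144.9], [208.6, 169.2], [208.5, 203.6], [241.9, 199.2], [242.0, 231.3]] front-rim -2.9 2.3
0.35 [[233.2, 147.2], [209.0, 171.0], [208.7, 205.2], [242.0, 198.9], [241.9, 231.0]] front-rim -0.7 0.0
0.4 [[233.4, 149.6], [209.4, 172.9], [208.8, 206.7], [242.0, 198.7], [241.9, 230.7]] front-rim 1.5 -2.1
```

The front edge reads rows 148–150, so the tilt is about 0.37 rad with the front edge on the dish rim, as step 1 needs. Next I'll lift the lid off and carry it to the bare bench.

Request:
arm_command(motion=[[[0, 0, 0, 0], [0, 0, -0.5, 0], [0, 0, -1, 0], [0, 0, -1.5, 0], [0, 0, -1.5, 0], [0, 0, -1.5, 0], [0, 0, -1, 0], [0, 0, -0.5, 0]]], force=5)

```text
time: 16.08
tool_pos: [495.3, 201.0, 181.3]
ee_rot: [[-0.99, -0.139, 0.001], [-0.139, 0.99, 0.0], [-0.001, -0.0, -1.0]]
wrist_force: [-0.1, -0.2, -0.5]
width: 0.113
finger_force: 5.0
```

Request:
arm_command(motion=[[[-0.8, -0.1, 0, 0], [-1.4, -0.2, 0, 0], [-1.8, -0.25, 0, 0], [-1.8, -0.25, 0, 0], [-1.8, -0.25, 0, 0], [-1.8, -0.25, 0, 0], [-1.8, -0.25, 0, 0], [-1.4, -0.2, 0, 0], [-1.0, -0.15, 0, 0], [-0.6, 0, 0, 0]]])

```text
time: 17.32
tool_pos: [638.8, 201.8, 180.2]
ee_rot: [[-0.99, -0.139, -0.0], [-0.139, 0.99, 0.0], [0.0, 0.0, -1.0]]
wrist_force: [-0.4, -0.1, -0.6]
width: 0.111
finger_force: 5.0
```

Request:
arm_command(motion=[[[0, 0, 1, 0], [0, 0, 2, 0], [0, 0, 2.2, 0], [0, 0, 2.2, 0], [0, 0, 2.2, 0], [0, 0, 1.9, 0], [0, 0, 1.4, 0], [0, 0, 0.8, 0], [0, 0, 0, 0]]])

```text
time: 18.45
tool_pos: [638.3, 201.8, 43.3]
ee_rot: [[-0.99, -0.139, -0.0], [-0.139, 0.99, 0.0], [0.0, 0.0, -1.0]]
wrist_force: [-0.4, -0.0, -0.4]
width: 0.108
finger_force: 5.0
```

Request:
arm_command(motion=[[[0, 0, 0.3, 0], [0, 0, 0.3, 0], [-0.2, 0, 0.3, 0], [-0.2, 0, 0.3, 0], [-0.2, 0, 0.3, 0], [-0.2, 0, 0.2, 0], [-0.2, 0, 0.2, 0], [-0.2, 0, 0.1, 0], [0, 0, 0, 0]]], force=3)

```text
time: 19.58
tool_pos: [650.4, 203.6, 23.6]
ee_rot: [[-0.99, -0.139, 0.0], [-0.139, 0.99, 0.0], [-0.0, 0.0, -1.0]]
wrist_force: [-0.5, 0.2, 0.6]
width: 0.111
finger_force: 3.0
```

Run:
```python
from h import *
st()
c=cam('wrist');g=cv2.cvtColor(c['img'],cv2.COLOR_RGB2GRAY)
for r in range(112,236,4): print(r,''.join(' .:-=+*#%@'[int(v)//26] for v in g[r,190:316:2]))
```

```text
t 19.575 tcp [650.4 203.6  23.6] R [[-0.99, -0.139, 0.0], [-0.139, 0.99, 0.0], [-0.0, 0.0, -1.0]] w 9.6 F [-0.48  0.24  0.6 ] ff 3.0002446845173836
112 ::::::::::::::::::::-------------------------------------------
116 :::::::::::::::::::::------------------------------------------
120 ::::::::::::::::::::::-----------------------------------------
124 ::::::::::::::::::::::::---------------------------------------
128 ...::::::::::::::::::::..:-------------------------------------
132 .....:::::::::::::...-======+*****+++++**----------------------
136 .....:.::::::::::..=%%%%%%%%@@@@@@@@@@@@@@@--------------------
140 .........::::::..=%%%%%%%%%%%%@@@@@@@@@@@@@@@------------------
144 :..........::..-%%%%%%%%%%%%%%%%@@@@@@@@@@@@@@@----------------
148 ...:..:......-%%%%%%%%%%%%%%%%%%%@@@@@@@@@@@@@@@%--------------
152 ....:......:##%%%#######%%%######%@@@@@@@@@@@@@@@@*------------
156 ..:......:##########################@@@@@@@@@@@@@@@@+----------
160 ..:.....+############################%@@@@@@@@@@@@@@@@---------
164 ........=###############################@@@@@@@@@@@@@@---------

[... 455 characters left out ...]
%%%%%%%%%*:..:......
196 .........-*################+=======#####%%%%%%%%%%%%-........:.
200 ..:........:+##############+=======####%%%%%%%%%%%-......:....-
204 ..............=############========####%%%%%%%%*::...........:.
208 ................-#########**#####***####%%%%%+:::..............
212 ..................:*######**######**####%%#-:::::..:......:----
216 ....................:+#####*######*####%#-:::::::..........::--
220 ...........................*######*:........::::.............:-
224 ................:..........*######*............................
228 ....:......................+######+............................
232 .........:.................=*####*+........::..................
```

The lid now looks flat, with its front edge back at row 134. I'll release it, rise, and go back over the dish with the gripper opening.

Request:
arm_command(motion=[[[0, 0, 0, 0], [0, 0, 0, 0], [0, 0, 0, 0], [0, 0, -1, 0], [0, 0, -3, 0], [0, 0, -4, 0], [0, 0, -5, 0], [0, 0, -4, 0]]], gripper=2.6)

```text
time: 20.62
tool_pos: [650.4, 203.9, 196.6]
ee_rot: [[-0.99, -0.139, 0.002], [-0.139, 0.99, 0.001], [-0.002, 0.001, -1.0]]
wrist_force: [1.2, -0.1, -0.1]
width: 0.301
finger_force: 0.0
```

Request:
arm_command(motion=[[[2.5, 0.25, 0, 0], [3, 0.3, 0, 0], [3, 0.3, 0, 0], [3, 0.3, 0, 0], [3, 0.3, 0, 0], [2, 0.25, 0, 0], [1, 0.1, 0, 0], [0, 0, 0, 0], [0, 0, 0, 0]]], gripper=8.7)

```text
time: 21.75
tool_pos: [475.2, 196.9, 193.8]
ee_rot: [[-0.99, -0.138, 0.0], [-0.138, 0.99, 0.0], [-0.001, 0.0, -1.0]]
wrist_force: [0.0, 0.3, 0.6]
width: 0.996
finger_force: 0.0
```

Run:
```python
from h import *
s=st();print(s['q'].round(2))
c=cam('wrist');g=cv2.cvtColor(c['img'],cv2.COLOR_RGB2GRAY)
a=np.radians(8);ex=np.array([np.cos(a),np.sin(a),0]);ey=np.array([-np.sin(a),np.cos(a),0])
O=np.array([474.5,197.3,36]);k=12.43
im=c['img'].copy();d=cam('side');e=cam('top')
for cc,i in [(c,im)]:
    L=np.array([proj(cc,O+ex*x+ey*y+[0,0,30]) for x,y in [(30,k),(k,30),(-k,30),(-30,k),(-30,-k),(-k,-30),(k,-30),(30,-k)]])
    u,v=L.mean(0).astype(int);print(u,v);B=cv2.resize(i[max(0,v-60):v+60,u-75:u+75],None,fx=4,fy=4,interpolation=cv2.INTER_CUBIC)
    cv2.polylines(B,[((L-[u-75,max(0,v-60)]+.5)*4).astype(int)],True,(255,0,0),1)
E_=cv2.resize(e['img'][155:235,190:320],(600,370))[:, :]
lid=cv2.resize(d['img'][150:230,200:320],(360,240));tp=cv2.resize(e['img'][155:245,225:315],(240,240))
cv2.imwrite('pics/last.png',np.vstack([B[:,:,:][:360] if B.shape[0]>360 else B,np.hstack([lid,tp])])[:,:,::-1]);print(B.shape)
```

```text
t 21.75 tcp [475.2 196.9 193.8] R [[-0.99, -0.138, 0.0], [-0.138, 0.99, 0.0], [-0.001, 0.0, -1.0]] w 86.6 F [0.03 0.27 0.57] ff 0.0
[ 0.53  0.22 -1.12  1.79  0.21  1.26  1.07]
251 183
(480, 600, 3)
```

View pics/last.png

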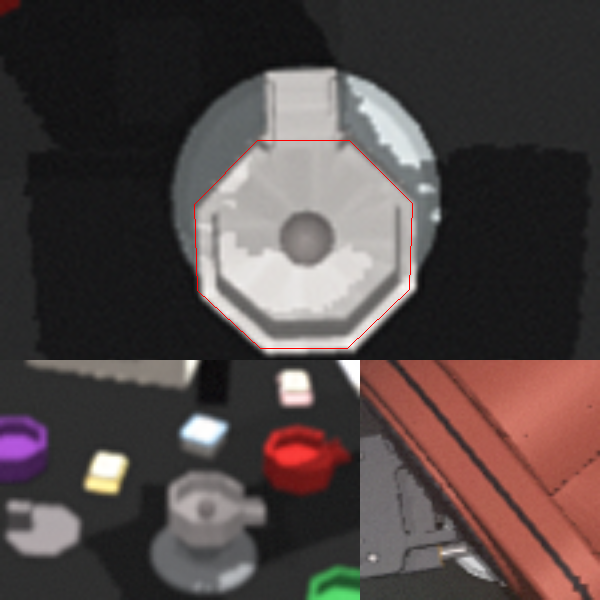

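The dish outline fits within 1 mm, the ball is in the middle at (306,239), and the lid lies flat on the bench at lower-left (42,530). I'll descend around the dish walls and grip.

Request:
arm_command(motion=[[[0, 0.05, 2.5, 0], [0, 0, 2.5, 0], [0, 0, 2.5, 0], [0, 0, 2.5, 0], [0, 0, 2, 0], [0, 0, 1.5, 0], [0, 0, 1.0, 0], [0, 0, 0.5, 0], [0, 0, 0.2, 0], [0, 0, 0, 0]]])

```text
time: 23.15
tool_pos: [474.6, 197.6, 41.9]
ee_rot: [[-0.99, -0.139, 0.001], [-0.139, 0.99, 0.0], [-0.001, 0.0, -1.0]]
wrist_force: [0.6, 0.3, 0.7]
width: 0.996
finger_force: 0.0
```

Request:
arm_command(motion=[[[0, 0, 0, 0], [0, 0, 0, 0], [0, 0, 0, 0], [0, 0, 0, 0], [0, 0, 0, 0], [0, 0, 0, 0], [0, 0, 0, 0], [0, 0, 0, 0]]], gripper=5.7, force=15)

```text
time: 24.15
tool_pos: [474.4, 197.6, 41.6]
ee_rot: [[-0.99, -0.139, 0.0], [-0.139, 0.99, 0.0], [-0.0, 0.0, -1.0]]
wrist_force: [-0.4, -0.5, 2.5]
width: 0.688
finger_force: 14.9
```

```bash
python3 -c "
from h import *
s=st();print(s['q'].round(2))"
```

```text
t 24.15 tcp [474.4 197.6  41.6] R [[-0.99, -0.139, 0.0], [-0.139, 0.99, 0.0], [-0.0, 0.0, -1.0]] w 59.9 F [-0.37 -0.55  2.54] ff 14.877902804006347
[ 0.38  0.42 -1.01  1.95  0.42  1.    0.89]
```

Request:
arm_command(motion=[[[0, 0, -0.1, 0], [0, 0, -0.2, 0], [0, 0, -0.4, 0], [0, 0, -0.5, 0], [0, 0, -0.5, 0], [0, 0, -0.4, 0], [0, 0, -0.3, 0], [0, 0, -0.1, 0], [0, 0, 0, 0], [0, 0, 0, 0]]])

```text
time: 25.4
tool_pos: [474.3, 197.5, 66.4]
ee_rot: [[-0.99, -0.139, -0.0], [-0.139, 0.99, 0.0], [0.0, 0.0, -1.0]]
wrist_force: [0.9, -0.1, -3.1]
width: 0.693
finger_force: 14.9
```

Request:
arm_command(motion=[[[0, 0, 0, 0.02], [0, 0, 0, 0.05], [0, 0, 0, 0.08], [0, 0, 0, 0.09], [0, 0, 0, 0.09], [0, 0, 0, 0.09], [0, 0, 0, 0.09], [0, 0, 0, 0.09], [0, 0, 0, 0.09], [0, 0, 0, 0.09]]])

```text
time: 26.65
tool_pos: [474.3, 197.6, 66.5]
ee_rot: [[-0.799, 0.601, -0.0], [0.601, 0.799, 0.0], [0.0, -0.0, -1.0]]
wrist_force: [-0.1, -0.6, -2.9]
width: 0.691
finger_force: 14.9
```

Request:
arm_command(motion=[[[0, 0, 0, 0.09], [0, 0, 0, 0.09], [0, 0, 0, 0.09], [0, 0, 0, 0.09], [0, 0, 0, 0.09], [0, 0, 0, 0.09], [0, 0, 0, 0.09], [0, 0, 0, 0.09], [0, 0, 0, 0.06], [0, 0, 0, 0.02]]])

```text
time: 27.9
tool_pos: [474.3, 197.6, 66.5]
ee_rot: [[-0.129, 0.992, -0.0], [0.992, 0.129, 0.0], [0.0, -0.0, -1.0]]
wrist_force: [-0.3, -0.0, -2.2]
width: 0.691
finger_force: 14.9
```

Run:
```python
from h import *
s=st();print(s['q'].round(2))
c=cam('wrist');g=cv2.cvtColor(c['img'],cv2.COLOR_RGB2GRAY)
for r in range(90,236,4): print(r,''.join(' .:-=+*#%@'[int(v)//26] for v in g[r,170:334:2]))
p=s['tool_pos'];R=s['ee_rot'];f=R[:,0]
print('ball expected',proj(c,[p[0],p[1],p[2]+13]),'lip end',proj(c,p+48*f+[0,0,8]))
```

```text
t 27.9 tcp [474.3 197.6  66.5] R [[-0.129, 0.992, -0.0], [0.992, 0.129, 0.0], [0.0, -0.0, -1.0]] w 60.2 F [-0.26 -0.05 -2.19] ff 14.877207158027165
[ 0.18  0.29 -0.74  1.94  0.23  1.   -0.54]
90 ::::::::::::::::::::::::::::::::::::::::::::::::::::::::::::::::::::::::::::::::::
94 ::::::::::::::::::::::::::::::::::::::::::::::::::::::::::::::::::::::::::::::::::
98 ::::::::::::::::::::::::::::::::::::::::::::::::::::::::::::::::::::::::::::::::::
102 ::::::::::::::::::::::::::::::::::::::::::::::::::::::::::::::::::::::::::::::::::
106 :::::::::.::::::::::::::::::::::::::::::::::::::::::::::::::::::::::::::::::::::::
110 ::::::::::::::::::::::::::::::::::::::::::::::::::::::::::::::::::::::::::::::::::
114 ::::::::::::::::::::::::::::::::::::::::::::::::::::::::::::::::::::::::::::::::::
118 ::::::::::::::::::::::::::::::::::::::::::::::::::::::::::::::::::::::::::::::::::
122 ::::::::::::::::::::::::::::::::::::::::::::::::::::::::::::::::::::::::::::::::::
126 ::::::::::::::::::::::::::::::::::::::::::::::::::::::::::::::::::::....::::::::::
130 :::::::::::::::::::::::::::::::::::::
[... 1685 characters left out ...]
.............
210 ................=+++=+*+++%@@@@%@@@@@@@@@@@@@@@@%%@@@@@*++++*++===......... ......
214 ................:===++++%@@@@@@@@@@@@@@@@@@@@@@@@%%%@@@@@*+++++===... ............
218 .................=++++#@@@@@@@@@@@@@@@@@@@@@@@@@@@@@%%@@@@@#++++=.................
222 ........ .     ..+++#@@@@@@@@@@@@@@@@@@@@@@@@@@@@@@@@@%%@@@@@%+++. .    ..........
226 .........      .++*@@@@@%%%%%%%%%%%%%%%%%%%%%%%%%%%%%%%%%%@@@@@%++.      .........
230 ........       =*%%%%%%%%%%%%%%%%%%%%%%%%%%%%%%%%%%%%%%%%%%%%%%%%%+       ........
234 .......       =%%%%%%%%%%%%%%%%%%%%%%========#%%%%%%%%%%%%%%%#+%%%%*       .......
ball expected [250.15759614 245.21798286] lip end [250.04373345 166.77862691]
```

Run:
```python
from h import *
s=st();p=s['tool_pos'];R=s['ee_rot']
lip=p+48*R[:,0]
for n in ['wrist','top','side']:
    c=cam(n);u,v=proj(c,[454.5,352,45]);print(n,u.round(),v.round())
    g=cv2.cvtColor(c['img'],cv2.COLOR_RGB2GRAY);m=(g>75).astype(np.uint8)
    z=np.zeros_like(m);cv2.circle(z,(int(u),int(v)),45 if n=='wrist' else 16,1,-1);m&=z
    cs,_=cv2.findContours(m,0,2)
    if not cs: continue
    k=cv2.convexHull(max(cs,key=cv2.contourArea));print(cv2.boundingRect(k),cv2.contourArea(k))
    P=np.array([ray(c,q,45)[:2] for q in k[:,0]]).astype(np.float32);print('circle',cv2.minEnclosingCircle(P))
print('lip',lip.round(1))
c=cam('wrist');g=cv2.cvtColor(c['img'],cv2.COLOR_RGB2GRAY);u,v=proj(c,[454.5,352,45]).astype(int)
for r in range(max(0,v-40),v+50,4): print(r,''.join(' .:-=+*#%@'[int(x)//26] for x in g[r,u-60:u+60:2]))
```

```text
t 27.95 tcp [474.3 197.6  66.5] R [[-0.128, 0.992, -0.0], [0.992, 0.128, 0.0], [0.0, -0.0, -1.0]] w 60.2 F [-0.45  0.02 -1.71] ff 14.87705891829036
wrist 250.0 -27.0
(223, 0, 58, 19) 780.0
circle ((457.0078125, 338.69207763671875), 16.823627471923828)
top 200.0 226.0
(189, 215, 23, 23) 397.5
circle ((455.6988220214844, 351.8384094238281), 23.175477981567383)
side 266.0 249.0
(255, 241, 23, 25) 427.0
circle ((453.7803649902344, 360.64959716796875), 33.04350662231445)
lip [468.1 245.2  66.5]
0 :::::::::::::::..+@@@@@@@@@@@@@@@@@@@@@@@@@@@*..::::::::::::
4 :::::::::::::::...=#@@@@@@@@@@@@@@@@@@@@@@@#-...::::::::::::
8 ::::::::::::::.....=++%@@@@@@@@@@@@@@@@@@++=....::::::::::::
12 :::::::::::::.......-++++*%@@@@@@@@@%*++++-......:::::::::::
16 :::::::::::::........:+++++++++++++++++++:.....:::::::::::::
20 ::::::::::::...........+++++++++++++++++......::::::::::::::
```

Request:
arm_command(motion=[[[0.1, 0, 0, 0], [0.25, 0, 0, 0], [0.4, 0, 0, 0], [0.55, 0, 0, 0], [0.65, 0.02, 0, 0], [0.68, 0.02, 0, 0], [0.68, 0.02, 0, 0], [0.68, 0.02, 0, 0], [0.68, 0.02, 0, 0], [0.68, 0, 0, 0]]])

```text
time: 29.4
tool_pos: [468.4, 251.2, 66.6]
ee_rot: [[-0.13, 0.992, -0.0], [0.992, 0.13, 0.0], [0.0, -0.0, -1.0]]
wrist_force: [1.0, -0.0, -1.6]
width: 0.692
finger_force: 14.9
```

Request:
arm_command(motion=[[[0.68, 0, 0, 0], [0.68, 0, 0, 0], [0.68, 0, 0, 0], [0.68, 0, 0, 0], [0.68, 0, 0, 0], [0.65, 0, 0, 0], [0.55, 0, 0, 0], [0.4, 0, 0, 0], [0.25, 0, 0, 0], [0.1, 0, 0, 0]]])

```text
time: 30.65
tool_pos: [461.5, 303.8, 66.6]
ee_rot: [[-0.13, 0.992, -0.0], [0.992, 0.13, -0.0], [-0.0, -0.0, -1.0]]
wrist_force: [-0.2, -0.5, -1.7]
width: 0.693
finger_force: 14.9
```

Request:
arm_command(motion=[[[0, 0, 0, 0], [0, 0, 0, 0], [0, 0, 0, 0], [0, 0, 0, 0], [0, 0, 0, 0], [0, 0, 0, 0]]])

```text
time: 31.4
tool_pos: [461.5, 303.8, 66.6]
ee_rot: [[-0.13, 0.992, 0.0], [0.992, 0.13, 0.0], [0.0, 0.0, -1.0]]
wrist_force: [0.6, 0.5, -1.4]
width: 0.691
finger_force: 14.9
```

Run:
```python
from h import *
s=st();p=s['tool_pos'];R=s['ee_rot'];print('lip',(p+48*R[:,0]).round(1),s['q'].round(2))
c=cam('wrist');g=cv2.cvtColor(c['img'],cv2.COLOR_RGB2GRAY)
for r in range(110,260,4): print(r,''.join(' .:-=+*#%@'[int(v)//26] for v in g[r,180:324:2]))
print(proj(c,[455.3,351.8,45]),proj(c,p+48*R[:,0]+[0,0,8]),'ball',proj(c,p+[0,0,12]))
```

```text
t 31.4 tcp [461.5 303.8  66.6] R [[-0.13, 0.992, 0.0], [0.992, 0.13, 0.0], [0.0, 0.0, -1.0]] w 60.1 F [ 0.57  0.49 -1.41] ff 14.877261976320098
lip [455.3 351.4  66.6] [-0.02  0.37 -0.76  1.85  0.3   1.04 -0.77]
110 ........................................................................
114 ........................................................................
118 ........................................................................
122 ..................................... ................. ................
126 ............................=@@@@@@@@@@@@@+ .........  .................
130 .........................-@@@@%#+**##*+*#@@@@+ ..... ...................
134 .......................#@@@#++@@@@@@@@@@@#+*@@@% .......  ..............
138 ......................@@@*++@@@@@@@@@@@@@@@***@@@.. ..  ................
142 ....................:@@@+++@@@@@@@@@@@@@@@@%===*@@:. ...................
146 ....................@@@+++*@@@@@@@@@@@@@%%%%*===+@% ......... ..........
150 ...................:@@#+++%@@@@@@@@@@@@@@%%%#====@@:............ .......
154 ...................-@@*+++*@@@@@@@@@@
[... 1426 characters left out ...]
          -+#################################################=          
234          =##############%#######--------*###############*=####+         
238         .####==#%%%%%%%%%%%%%%=-====+++===%%%%%%%%%%%###*==###+         
242          +#%%==*%%%%%%%%%#####=+++*****+++*%%%%%%%######*==###-         
246          *%%%==+############%#=++**###*++=*#############*==###-         
250          =%%#===##########%%##+=++++++++++##############*==###:         
254 ..........---:::---------------::::::::::---------------:::---..........
258 ::::::::::::::::::::::::::::::::::::::::::::::::::::::::::::::::::::::::
[250.25476581 158.02320999] [250.00197471 166.77983061] ball [250.12649068 244.45767595]
```

The lip end is at row 168, over the cup mouth centred near (252,155). That puts it within a few mm of the middle, with the ball centred and the arm at rest, so I'm handing in.

```bash
python3 -c "
from cell import workorder
print(workorder.sign_off())"
```

```text
the job is handed in; nothing more can be done
None
```

I handed the job in at about 31 s: lid flat on the bare bench, dish held level with its lip a few mm from the middle of the cup's mouth and about 30 mm above it, and ball centred; no verdict came back.

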